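# Lock the gelato beater sleeve with its linchpin

## Task

Lock the beater sleeve of the gelato machine: with its ring still swung back, push the red-gripped linchpin fully home, from the robot's side, into the cross hole of the square sleeve, until the grip meets the sleeve. Then swing the pin's ring forward over the top of the sleeve so that it lies down flat around the pin's end, and let go. Leave the short blue linchpin where it lies.

Things in the scene. Friction and masses are not known exactly. Their poses are not given: they have to be found in the camera images.
- red_grip (a point): Centre of the loose red linchpin's upright grip, a block 20 mm (along pin) x 14 x 48 tall. x: along the pin to its nose; z: up. Pin axis 17 mm below this point. Shank 14 mm thick, from 10 to 56 mm ahead of it, last 10 mm tapered to 6. Ring hinge line along y, 28 mm behind and 17 below, 66 mm wide, ends 14 mm thick. On the table the grip stands on it. 120 g.
- red_ring (a joint): Angle of the red linchpin's ring, a brass wire U 5 mm thick, 60 wide, cross bar 94 mm from the hinge line. 0: closed, flat, level with the pin, bar 10 mm beyond the nose; 1.57: straight up; it starts at its stop, 2.3, leaning back over the pin's rear. Its weight keeps it leaning back; a light spring shuts it: pushed forward past upright (0.1 N) it snaps down to 0 by itself.
- sleeve_mouth (a point): Centre of the mouth of the 18 mm cross hole in the fixed square aluminium sleeve, on its robot side, 90 mm above the table. x: level, into the hole; z: up. Hole right through, 30 mm. Sleeve 32 wide, top 20 above this. A brass ledge 24 wide runs 50 mm out before the mouth, top 9 below this, to rest the pin on. Round cover around, radius 135, under 60 high. Home: red_grip 10 before this, 17 above.
- blue_grip (a point): Centre of the blue grip (same size) of a similar linchpin with a short shank (22 mm) and a shorter ring (70 mm) leaning back: a bystander, loose on the table. Axes as for red_grip.

How it is judged:
By the outcome, as a careful person would: the job done as asked, in the order asked, and still so for the second after the job is handed in, with the robot touching nothing.
It also fails if it takes over 61 s, if anything falls off the work surface, if the arm or the gripper's body presses on something with over 40 N, if the wrist force passes 120 N, or if a joint passes its speed limit or range.

## Robot

A 7-joint arm with a two-finger parallel gripper is mounted at the origin on the work surface. World frame = base frame: x ahead of the robot, y to its left, z up, the work surface at z = 0. Lengths are in m, angles in rad, forces in N, time in s.
With the tool pointing down it reaches from about 0.4 to 0.925 m from the base axis. Payload 4.1 kg.
Tool frame: the origin (TCP) lies midway between the tips of the shut fingers; the grasp point (between the pads) lies 19 mm behind it; z points along the fingers, y is the direction in which the jaws open and shut (so a half turn about z gives the same grasp; the last joint's range is limited). The gripper opens to 85 mm and grips with 20 to 120 N. Pads are 22 mm wide; open, the fingers measure 114 mm over their backs; the gripper's body (76 mm by 85 mm) begins 54 mm behind the grasp point. The pads swing forward as they close: fully open they stand 13 mm farther back than shut.
Start: joints at [1.171, 0.398, 0.045, 1.537, -0.019, 1.207, -0.051], TCP at [0.193, -0.621, 0.231] pointing down, gripper open.
Joint ranges: [-2.82, 2.82], [-0.49, 2.23], [-1.37, 1.46], [0, 2.46], [-1.36, 4.5], [0.23, 2], [-2.94, 2.94]. Speed limits (rad/s): [2.57, 2.57, 3.14, 3.14, 3.14, 3.14, 3.14].

## Interface

Orientations are given as [roll, pitch, yaw] about the fixed x, y, z axes, in that order (R = Rz(yaw) Ry(pitch) Rx(roll)).
In Python, from station import readout, vision, manip gives the robot as it stands. The module is installed in compiled form; this text tells all that it offers.
- The arm moves only by the tool apply_moves, never from a script. Its argument "series" is one flat list of numbers, 7 for each row, row after row: the turn, a rotation vector about the world's x, y, z in rad, then the shift along the world's x, y, z in cm, then the closure, from -1 (fully open) to 1 (shut). In form: [wx, wy, wz, x, y, z, gripper, wx, wy, wz, x, y, z, gripper, ...]. A call has exactly 8 rows; each row shifts and turns the pose as measured when the row begins; what a row does not reach is not made up. A row lasts 1/8 s, in which the tool goes at most 62.5 mm and 10.7 degrees, less where a joint would pass 70% of its speed; a pose out of reach is approached as far as the arm can. A call is refused whole if a number of a shift passes 6.25 or a number of a turn 0.188, either way. A call with a gripper value outside its range is refused whole. The fingers move at their own pace and stop on an object; "newtons" is the grip in N (left out, the last holds). Time passes only in rows, so rows that do not move let the fingers close, or fill a call up. It gives the time, the measured TCP pose, the force and the opening at its end, in the units of the state.
- readout.read_state(): the state, without advancing time (a new reading comes with each control period).
- vision.grab_frame(name): name is "scene" or "top" or "wrist"; returns the picture (384x512x3 uint8, red, green, blue); there is no depth.
- vision.calibration(name): a dict with "fovy" (degrees; the focal length in pixels is half the picture's height over the tangent of half this angle, whatever the lens; pixels are square), "cx", "cy" (the principal point, pixels), "xyz" and "attitude" of the camera in the world. Camera axes: x right, y up, looking along -z (the intrinsics and any distortion apply to the point x, -y, -z); pixel columns grow to the right and rows downward; lengths in m; the calibration is good to about 2 mm. A picture is of the moment at which its call begins: read the wrist's pose just before it. calibration takes no time and is no camera call; for the wrist camera it gives the pose at the moment of the call.
- manip.finish_job(): hands the job in, once; it reports no verdict.
Trained networks look in the newest picture that a camera, given by its name, has taken for a name from the list of things; names that differ only in an ending like _2 or _b are one class to them, and where a whole thing is asked for, a point or a joint stands for the part that bears it (a point fixed in the world has none). Each returns a list of dicts, best first, with "score" (0 to 1); they miss things now and then, are a little off and sometimes report something else, mostly with a low value. They report only what shows in the picture. A call takes as long as a camera call.
- vision.silhouettes(label, camera): "mask" (384x512 bool, what is visible of it) and "extent" ([left, top, right, bottom] in pixels, round what is visible of it).
The state is a dict: "time": time; "qpos": joint angles; "qvel": joint speeds; "joint_torque": joint torques, N m; "position": TCP position; "ee_rot": TCP orientation; "ft_force": force on the tool from outside, world axes, zero at the start; "torque": the same for the moment, N m; "grip_width": finger opening in m.
Only numpy, scipy, OpenCV 4.12 (cv2) and the standard library are available. Lean on these libraries where they do the work, as an engineer would, in place of code of your own. Each camera call takes 0.05 s, during which the arm holds its last target. There are 200 camera calls.

## Working session

There is one attempt and no reset: what is moved stays moved. The work goes in short steps, Python scripts to look and compute and a tool call to move; the robot and the scene stay as the last step left them, time stands still between calls to the robot, and variables do not carry over. Pictures are saved under pics/ and viewed, about 8 in all and at most 12, crops included, and the job is handed in when it is done.

Besides the shell and the picture viewer there is one more tool, called after "Request:" as name(argument=value, ...), one argument or row to a line, values as JSON. apply_moves: Moves the arm, as the interface text tells. Its arguments: {"type":"object","properties":{"series":{"type":"array"},"newtons":{"type":"number"}},"required":["series"]}

```bash
mkdir -p pics; ls; cat > h.py <<'E'
import numpy as np, cv2
from station import readout, vision, manip
from scipy.spatial.transform import Rotation as R
def cal(n):
    return vision.calibration(n)
E
python3 - <<'E'
from h import *
import pprint
s=readout.read_state();pprint.pprint(s)
ims=[]
for n in ("scene","top","wrist"):
    print(n,vision.calibration(n))
    im=vision.grab_frame(n); cv2.imwrite(f"pics/{n}0.png",im[:,:,::-1])
    ims.append(im)
    if n!="wrist":
      for l in ("red_grip","blue_grip","red_ring","sleeve_mouth"):
        try:
            print(n,l,[(round(d["score"],2),np.round(d["extent"],1).tolist(),int(d["mask"].sum())) for d in vision.silhouettes(l,n)])
        except Exception as e: print(l,e)
cv2.imwrite("pics/a.png",cv2.resize(np.hstack(ims[:2]),None,fx=.78,fy=.78)[:,:,::-1])
E
```

```text
pics
{'ee_rot': array([-3.13967842e+00,  1.31268379e-04,  3.00952930e-01]),
 'ft_force': array([-0.28458369,  0.06907405, -0.05821368]),
 'grip_width': 0.08547776287236601,
 'joint_torque': array([-7.62001764e-04, -4.75122821e+01,  1.36434853e+00, -2.54220825e+01,
        1.15896470e-02,  9.46022541e-03,  9.34652462e-06]),
 'position': array([ 0.19242694, -0.62021247,  0.23027452]),
 'qpos': array([ 1.17099181,  0.39918412,  0.04502989,  1.53786638, -0.01870003,
        1.20688229, -0.05066769]),
 'qvel': array([-1.76929018e-03,  8.30762188e-04,  7.13235897e-04,  4.83466280e-05,
        1.36794800e-03,  1.30284612e-05,  9.72895934e-04]),
 'time': 0.0,
 'torque': array([-0.03552834,  0.03021748,  0.00480982])}
scene {'fovy': 46.26026175846789, 'cx': 252.2603548921014, 'cy': 181.98736792194916, 'xyz': array([ 1.19647087, -0.28692438,  0.82017055]), 'attitude': array([0.77372725, 0.00594511, 1.1150272 ])}
scene red_grip [(0.82, [79.2, 212.6, 128.6, 275.3], 431)]
scene blue_grip [(0.8, [319.8, 126.3, 339.8, 163.5], 199)]
scene red_ring [(0.62, [76.0, 211.1, 118.4, 254.6], 193)]
scene sleeve_mouth [(0.97, [166.2, 190.9, 287.4, 294.9], 9610)]
top {'fovy': 51.48114466252174, 'cx': 259.1981739295744, 'cy': 192.22382563637777, 'xyz': array([ 0.45005349, -0.00637865,  1.08902013]), 'attitude': array([ 0.06960197,  0.02565251, -1.57140391])}
top red_grip [(0.63, [373.4, 160.1, 397.4, 198.2], 257)]
top blue_grip [(0.69, [144.8, 198.6, 166.6, 232.5], 178)]
top red_ring [(0.52, [371.0, 189.1, 410.8, 214.4], 68)]
top sleeve_mouth [(0.8, [242.6, 110.6, 344.4, 208.8], 7643)]
wrist {'fovy': 70.08335109989727, 'cx': 253.3615281628572, 'cy': 191.8330723560122, 'xyz': array([ 0.26725888, -0.59765899,  0.37443071]), 'attitude': array([-3.07661189e-01, -2.97315404e-04, -1.27007620e+00])}
```

View pics/a.png

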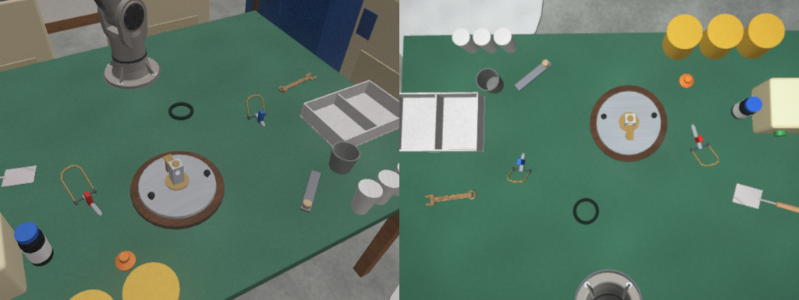

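```bash
python3 - <<'E'
import cv2
t=cv2.imread("pics/top0.png");s=cv2.imread("pics/scene0.png")
a=cv2.resize(t[90:240,225:425],None,fx=3.9,fy=3.9,interpolation=cv2.INTER_CUBIC)
cv2.imwrite("pics/topc.png",a)
b=cv2.resize(s[170:310,60:310],None,fx=3.2,fy=3.2,interpolation=cv2.INTER_CUBIC)
cv2.imwrite("pics/scc.png",b)
E
```

```text
(no output)
```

View pics/topc.png

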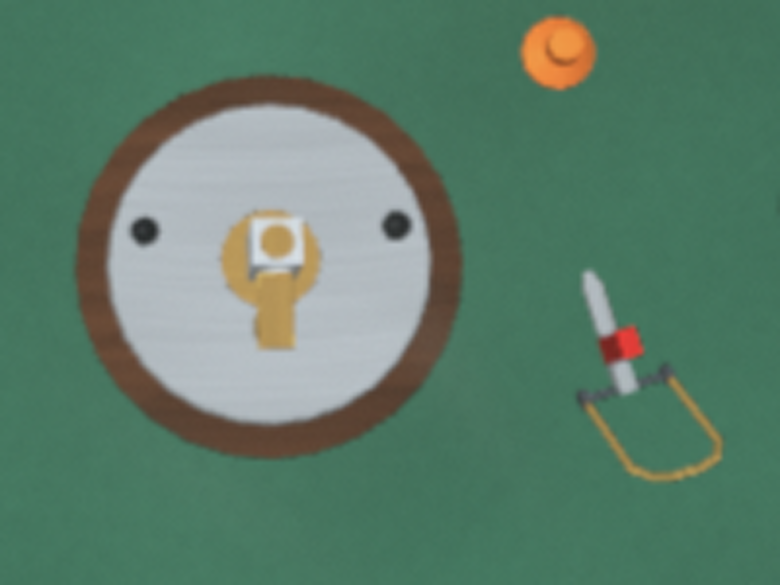

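View pics/scc.png

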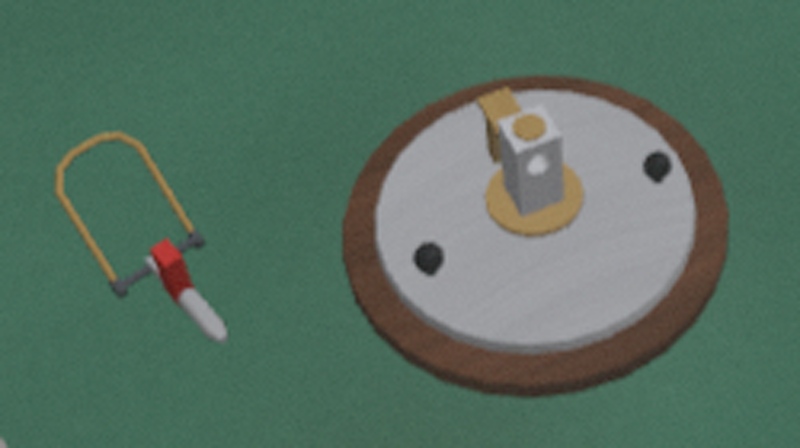

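```bash
cat >> h.py <<'E'
def px2w(n,uv,z,c=None):
    c=c or vision.calibration(n); f=192/np.tan(np.radians(c["fovy"])/2)
    d=R.from_euler("xyz",c["attitude"]).apply([(uv[0]-c["cx"])/f,-(uv[1]-c["cy"])/f,-1])
    return c["xyz"]+d*(z-c["xyz"][2])/d[2]
def w2px(n,p,c=None):
    c=c or vision.calibration(n); f=192/np.tan(np.radians(c["fovy"])/2)
    q=R.from_euler("xyz",c["attitude"]).inv().apply(np.array(p)-c["xyz"])
    return np.array([c["cx"]+f*q[0]/-q[2], c["cy"]-f*q[1]/-q[2]])
E
python3 - <<'E'
from h import *
T=lambda u,v:(225+u/3.9,90+v/3.9)
S=lambda u,v:(60+u/3.2,170+v/3.2)
def sh(n,c,uv,z,l):
    print(n,l,np.round(px2w(n,c(*uv),z)*1000).astype(int))
for l,uv,z in [("nose",(588,272),.007),("hL",(583,398),.007),("hR",(667,372),.007),("griptop",(629,341),.048),("sleevetop",(278,241),.110),("ledgeout",(277,348),.081),("ledgeL",(257,348),.081),("ledgeR",(296,348),.081),("sleeve frontL",(249,265),.110),("sleeve frontR",(303,266),.110),("cover",(269,266),.05)]: sh("top",T,uv,z,l)
for l,uv,z in [("nose",(222,337),.007),("hL",(197,240),.007),("hR",(120,287),.007),("griptop",(165,252),.048),("sleevetop",(530,126),.110),("cover",(535,228),.05)]: sh("scene",S,uv,z,l)
E
```

```text
top nose [ 613 -296    7]
top hL [ 525 -291    7]
top hR [ 543 -349    7]
top griptop [ 561 -311   48]
top sleevetop [619 -73 110]
top ledgeout [553 -74  81]
top ledgeL [553 -61  81]
top ledgeR [553 -86  81]
top sleeve frontL [603 -55 110]
top sleeve frontR [602 -89 110]
top cover [612 -71  50]
scene nose [ 613 -294    7]
scene hL [ 528 -289    7]
scene hR [ 543 -346    7]
scene griptop [ 562 -310   48]
scene sleevetop [619 -70 110]
scene cover [653 -85  50]
```

Request:
apply_moves(
  series=[0,0,0,4.6,3.85,-1,-1,0,0,0,4.6,3.85,-1,-1,0,0,0,4.6,3.85,-1,-1,0,0,0,4.6,3.85,-1,-1,0,0,0,4.6,3.85,-1,-1,0,0,0,4.6,3.85,-1,-1,0,0,0,4.6,3.85,-1,-1,0,0,0,4.6,3.85,-1,-1],
  newtons=80,
)

```text
time: 1.55
position: [0.5641, -0.3097, 0.1521]
ee_rot: [3.132, 0.001, 0.285]
ft_force: [0.5, -0.2, -0.3]
grip_width: 0.0855
```

```bash
python3 - <<'E'
from h import *
s=readout.read_state();print(s["position"],s["ee_rot"])
c=vision.calibration("wrist");im=vision.grab_frame("wrist")
im=im[:,:,::-1].copy()
P=lambda d,l,z:np.array([.535,-.319,0])+d*np.array([np.cos(.29),np.sin(.29),0])+l*np.array([-np.sin(.29),np.cos(.29),0])+[0,0,z]
for n,p in dict(nose=P(.084,0,.007),hL=P(0,.030,.007),hR=P(0,-.030,.007),gt=P(.028,0,.048)).items():
    q=w2px("wrist",p,c);print(n,q);cv2.drawMarker(im,(int(q[0]),int(q[1])),(255,0,255),0,8,1)
cv2.imwrite("pics/w1.png",im)
E
```

```text
[ 0.5640597  -0.3097226   0.15213269] [3.13174597e+00 7.01605784e-04 2.85329611e-01]
nose [252.22455121 129.84511174]
hL [225.95915387 206.43326964]
hR [279.35826319 206.00108546]
gt [252.84841151 193.85855086]
```

View pics/w1.png

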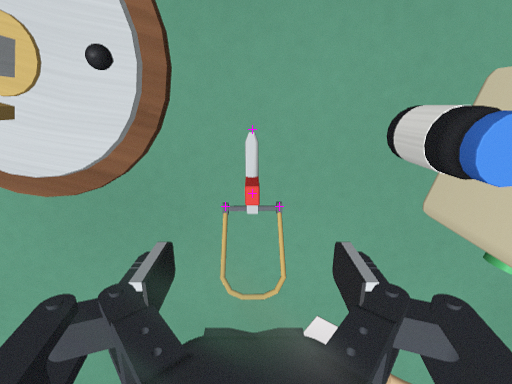

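Request:
apply_moves(
  series=[0,0,0,-0.2,-0.1,-2.4,-1,0,0,0,-0.2,-0.1,-2.4,-1,0,0,0,-0.2,0,-2.4,-1,0,0,0,0,0,-2.4,-1,0,0,0,0,0,-2.0,-1,0,0,0,0,0,-1.4,-1,0,0,0,0,0,-0.6,-1,0,0,0,0,0,0,-1],
)

```text
time: 2.6
position: [0.5697, -0.298, 0.0114]
ee_rot: [3.136, -0.011, 0.306]
ft_force: [0.2, 0.3, -0.3]
grip_width: 0.0855
```

Request:
apply_moves(
  series=[0,0,-0.015,-0.6,-0.7,0,-1,0,0,0,-0.5,-0.7,0,-1,0,0,0,0,0,0,-1,0,0,0,0,0,0,-1,0,0,0,0,0,0,-1,0,0,0,0,0,0,-1,0,0,0,0,0,0,-1,0,0,0,0,0,0,-1],
)

```text
time: 3.6
position: [0.5596, -0.3139, 0.0138]
ee_rot: [3.133, -0.014, 0.289]
ft_force: [-0.3, 0.3, 0.3]
grip_width: 0.0851
```

Request:
apply_moves(
  series=[0,0.01,0,-0.1,0.15,-0.3,-1,0,0,0,0,0,0,0.3,0,0,0,0,0,0,1,0,0,0,0,0,0,1,0,0,0,0,0,0,1,0,0,0,0,0,0,1,0,0,0,0,0,0,1,0,0,0,0,0,0,1],
)

```text
time: 4.6
position: [0.5587, -0.3121, 0.0106]
ee_rot: [3.136, -0.004, 0.29]
ft_force: [0.5, 0.7, -0.1]
grip_width: 0.0132
```

```bash
python3 - <<'E'
from h import *
for i in range(4):
    s=readout.read_state();print(s["position"],s["ee_rot"],s["grip_width"],s["ft_force"])
vision.grab_frame("top")
s=readout.read_state();print(s["position"],s["ee_rot"],s["grip_width"])
E
```

```text
[ 0.55867772 -0.31214946  0.0106188 ] [ 3.1363522  -0.00411663  0.28950224] 0.013182600266006412 [ 0.46758641  0.71740034 -0.07153601]
[ 0.55867772 -0.31214946  0.0106188 ] [ 3.1363522  -0.00411663  0.28950224] 0.013182600266006412 [ 0.46758641  0.71740034 -0.07153601]
[ 0.55867772 -0.31214946  0.0106188 ] [ 3.1363522  -0.00411663  0.28950224] 0.013182600266006412 [ 0.46758641  0.71740034 -0.07153601]
[ 0.55867772 -0.31214946  0.0106188 ] [ 3.1363522  -0.00411663  0.28950224] 0.013182600266006412 [ 0.46758641  0.71740034 -0.07153601]
[ 0.55868576 -0.31215245  0.01063842] [ 3.13631037 -0.00413675  0.28958604] 0.01259078408753233
```

Request:
apply_moves(
  series=[0,0,0,0,0,2,1,0,0,0,0,0,3,1,0,0,-0.05,0,0,3,1,0,0,-0.05,-0.5,1.0,3,1,0,0,-0.05,-1,3,1,1,0,0,-0.05,-1,3,0,1,0,0,-0.05,-1,3,0,1,0,0,-0.04,-1,3,0,1],
)

```text
time: 5.65
position: [0.5127, -0.182, 0.1436]
ee_rot: [3.133, -0.012, -0.015]
ft_force: [0.5, -0.0, -1.3]
grip_width: 0.0135
```

Request:
apply_moves(
  series=[0,0,0,-0.5,3,0,1,0,0,0,-0.5,3,0,1,0,0,0,-0.5,2.5,0,1,0,0,0,0,1,0,1,0,0,0,0,0,0,1,0,0,0,0,0,0,1,0,0,0,0,0,0,1,0,0,0,0,0,0,1],
)

```text
time: 6.65
position: [0.4977, -0.0854, 0.1499]
ee_rot: [3.13, -0.019, -0.016]
ft_force: [0.3, -0.2, -1.6]
grip_width: 0.013
```

```bash
python3 - <<'E'
from h import *
s=readout.read_state();print(s["position"],s["ee_rot"],s["grip_width"])
c=vision.calibration("wrist");im=vision.grab_frame("wrist")[:,:,::-1].copy()
t=vision.grab_frame("top")[:,:,::-1]
cv2.imwrite("pics/w2raw.png",im)
M=np.array([.603,-.072,.09])
for n,p in dict(l1=M+[-.05,.012,-.009],l2=M+[-.05,-.012,-.009],s1=M+[0,.016,.02],s2=M+[0,-.016,.02],s3=M+[.032,.016,.02],s4=M+[.032,-.016,.02]).items():
    q=w2px("wrist",p,c);print(n,q);cv2.drawMarker(im,(int(q[0]),int(q[1])),(255,0,255),0,6,1)
a=cv2.resize(t[110:230,240:350],(440,480),interpolation=cv2.INTER_CUBIC)
b=cv2.resize(im[0:384,130:400],(338,480),interpolation=cv2.INTER_CUBIC)
cv2.imwrite("pics/w2.png",np.hstack([a,b]))
E
```

```text
[ 0.49773579 -0.0854475   0.14994203] [ 3.13039401 -0.0190907  -0.01641639] 0.012968073822878555
l1 [218.21600313 138.49560554]
l2 [249.46839759 137.92963945]
s1 [202.0963757   60.69168936]
s2 [254.18234779  59.84194017]
s3 [198.23739744   0.38636276]
s4 [253.30760341  -0.43565975]
```

View pics/w2.png

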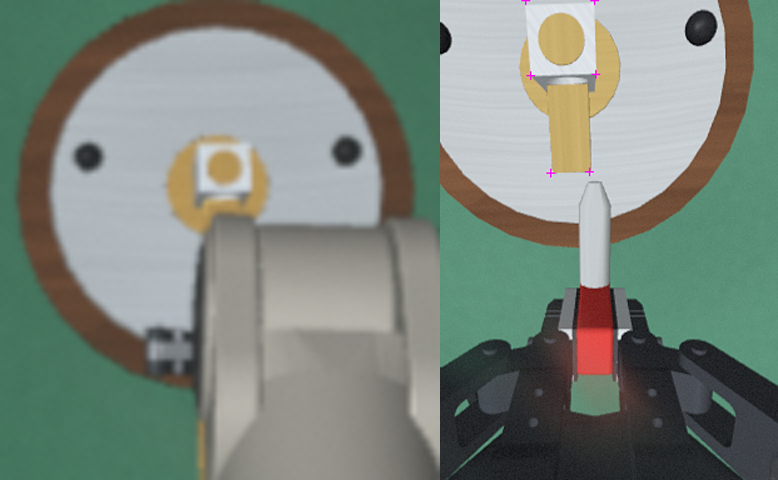

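```bash
python3 - <<'E'
from h import *
s=readout.read_state();p=s["position"];print(p,s["ee_rot"])
f=lambda x,y:(130+(x-440)/1.252,y/1.25)
for n,uv,z in [("gripfront",(595,328),.0374),("griprear",(595,374),.0374),("nose",(595,182),-.0036),("shankbase",(595,288),-.0036)]:
    q=px2w("wrist",f(*uv),p[2]+z)-p
    print(n,np.round(R.from_rotvec([0,0,.016]).apply(q)*1000,1))
E
```

```text
[ 0.49767588 -0.08522288  0.14988381] [ 3.13042999 -0.01894609 -0.01601234]
gripfront [11.   0.4 37.4]
griprear [-8.2  0.4 37.4]
nose [57.3 -0.1 -3.6]
shankbase [ 7.7 -0.1 -3.6]
```

Request:
apply_moves(
  series=[0,0.015,0.016,-0.4,0.6,-1,1,0,0,0,-0.4,0.6,-1.5,1,0,0,0,0,0,-1.5,1,0,0,0,0,0,-1.0,1,0,0,0,0,0,-0.3,1,0,0,0,0,0,0,1,0,0,0,0,0,0,1,0,0,0,0,0,0,1],
)

```text
time: 7.75
position: [0.4886, -0.0723, 0.0924]
ee_rot: [3.131, -0.002, 0.001]
ft_force: [0.0, 0.1, -1.1]
grip_width: 0.013
```

Request:
apply_moves(
  series=[0,0,0,1,0,0.2,1,0,0,0,1,0,0,1,0,0,0,1,0,0,1,0,0,0,1,0,0,1,0,0,0,0.6,0,0,1,0,0,0,0,0,0,1,0,0,0,0,0,0,1,0,0,0,0,0,0,1],
)

```text
time: 8.75
position: [0.5388, -0.0723, 0.095]
ee_rot: [3.131, -0.003, 0.001]
ft_force: [0.1, -0.1, -2.5]
grip_width: 0.0133
```

```bash
python3 - <<'E'
from h import *
s=readout.read_state();print(s["position"],s["ee_rot"],s["ft_force"])
im=vision.grab_frame("wrist")[:,:,::-1]
cv2.imwrite("pics/w3.png",cv2.resize(im[0:320,150:360],None,fx=1.8,fy=1.8,interpolation=cv2.INTER_CUBIC))
E
```

```text
[ 0.53884745 -0.0723157   0.09499398] [ 3.13059463e+00 -2.97019524e-03  1.16223804e-03] [ 0.07072477 -0.07890119 -2.46830826]
```

View pics/w3.png

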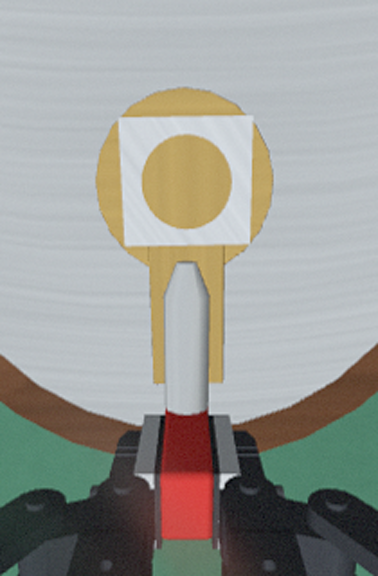

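Request:
apply_moves(
  series=[0,0,0,0.8,0,-0.1,1,0,0,0,0.8,0,0,1,0,0,0,0.8,0,0,1,0,0,0,0.6,0,0,1,0,0,0,0.6,0,0,1,0,0,0,0.4,0,0,1,0,0,0,0,0,0,1,0,0,0,0,0,0,1],
)

```text
time: 9.8
position: [0.5818, -0.0723, 0.0938]
ee_rot: [3.131, -0.003, 0.001]
ft_force: [0.0, 0.1, -1.5]
grip_width: 0.0133
```

Request:
apply_moves(
  series=[0,0,0,0,0,0,0.3,0,0,0,0,0,0,0.3,0,0,0,-0.5,0,0,0.3,0,0,0,0,0,0,1,0,0,0,0,0,0,1,0,0,0,0,0,0,1,0,0,0,0,0,0,1,0,0,0,0,0,0,1],
)

```text
time: 10.8
position: [0.5765, -0.0725, 0.0947]
ee_rot: [3.13, -0.004, 0.001]
ft_force: [0.1, -0.5, 0.4]
grip_width: 0.0126
```

Request:
apply_moves(
  series=[0,0,0,0.4,0,0,1,0,0,0,0.3,0,0,1,0,0,0,0.2,0,0,1,0,0,0,0.2,0,0,1,0,0,0,0.1,0,0,1,0,0,0,0,0,0,1,0,0,0,0,0,0,1,0,0,0,0,0,0,1],
)

```text
time: 11.8
position: [0.5863, -0.0724, 0.0948]
ee_rot: [3.13, 0.003, 0.001]
ft_force: [-3.7, 0.1, 2.6]
grip_width: 0.0128
```

Request:
apply_moves(
  series=[0,0,0,0.2,0,0,1,0,0,0,0.2,0,0,1,0,0,0,0.2,0,0,1,0,0,0,0.2,0,0,1,0,0,0,0.2,0,0,1,0,0,0,0.2,0,0,1,0,0,0,0,0,0,1,0,0,0,0,0,0,1],
)

```text
time: 12.8
position: [0.5861, -0.0724, 0.0955]
ee_rot: [3.13, 0.03, 0.001]
ft_force: [-3.8, -0.2, 2.3]
grip_width: 0.0129
```

```bash
python3 - <<'E'
from h import *
s=readout.read_state();print(s["position"],s["ee_rot"],s["ft_force"])
im=vision.grab_frame("wrist")[:,:,::-1];sc=vision.grab_frame("scene")[:,:,::-1]
a=cv2.resize(im[60:320,150:360],(420,520),interpolation=cv2.INTER_CUBIC)
b=cv2.resize(sc[140:270,160:255],(380,520),interpolation=cv2.INTER_CUBIC)
cv2.imwrite("pics/w4.png",np.hstack([a,b]))
E
```

```text
[ 0.58608643 -0.07235868  0.09552864] [3.12956937e+00 2.95104890e-02 1.07085896e-03] [-3.7898699  -0.23127849  2.32735847]
```

View pics/w4.png

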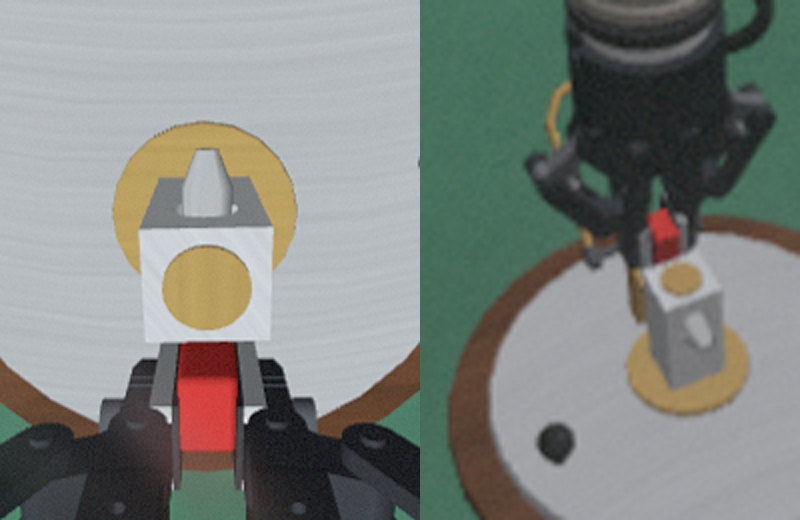

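Request:
apply_moves(
  series=[0,0,0,0,0,0,0.4,0,0,0,0,0,0,0.4,0,0,0,0,0,0,0.4,0,0,0,0,0,1,0.4,0,-0.015,0,0,0,2,0.4,0,-0.015,0,0,0,3,0.4,0,0,0,0,0,4,0.4,0,0,0,0,0,3,0.4],
)

```text
time: 13.9
position: [0.5874, -0.0724, 0.2318]
ee_rot: [3.13, -0.007, 0.001]
ft_force: [-0.0, -0.9, -0.4]
grip_width: 0.0258
```

```bash
python3 - <<'E'
from h import *
s=readout.read_state();print(s["position"],s["ee_rot"],s["ft_force"],s["grip_width"])
c=vision.calibration("wrist");im=vision.grab_frame("wrist")[:,:,::-1].copy();sc=vision.grab_frame("scene")[:,:,::-1].copy()
M=np.array([.603,-.0723,.09])
for p in (M+[-.0,0,.039],M+[-.02,0,.039],M+[-.0376,.033,-.002],M+[-.1,0,.068]):
    for i,n,cc in((im,"wrist",c),(sc,"scene",None)):
        q=w2px(n,p,cc);cv2.drawMarker(i,(int(q[0]),int(q[1])),(255,0,255),0,5,1);print(n,q)
a=cv2.resize(im[60:320,150:360],(420,520),interpolation=cv2.INTER_CUBIC)
b=cv2.resize(sc[140:270,160:255],(380,520),interpolation=cv2.INTER_CUBIC)
cv2.imwrite("pics/w5.png",np.hstack([a,b]))
E
```

```text
[ 0.58744599 -0.07237119  0.23178768] [ 3.12973585e+00 -7.27692329e-03  7.54251498e-04] [-0.04307039 -0.90349921 -0.39246354] 0.02582634933186131
wrist [252.12411129 176.57536328]
scene [221.24188759 198.61322633]
wrist [252.14090057 197.0756916 ]
scene [217.47068569 192.30361807]
wrist [222.09531045 200.63454635]
scene [229.21705373 194.87927672]
wrist [252.4536521  288.23312922]
scene [202.21903649 159.03675771]
```

View pics/w5.png

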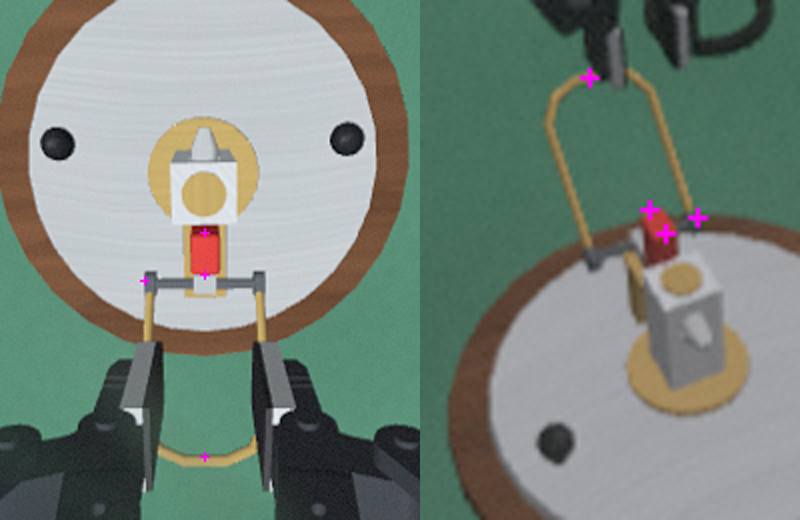

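Request:
apply_moves(
  series=[0,0,0,-2,0,0,1,0,0,0,-4,0,0,1,0,0,0,-4,0,0,1,0,0,0,-1.3,0,0,1,0,0,0,0,0,0,1,0,0,0,0,0,0,1,0,0,0,0,0,0,1,0,0,0,0,0,0,1],
)

```text
time: 15.0
position: [0.4772, -0.0719, 0.2374]
ee_rot: [3.129, -0.023, 0.002]
ft_force: [0.4, -0.3, -0.0]
grip_width: 0.0001
```

Request:
apply_moves(
  series=[0,0.02,0,-0.6,0,-1,1,0,0,0,0,0,-2.5,1,0,0,0,0,0,-2.5,1,0,0,0,0,0,-2,1,0,0,0,0,0,-1,1,0,0,0,0,0,0,1,0,0,0,0,0,0,1,0,0,0,0,0,0,1],
)

```text
time: 16.0
position: [0.4707, -0.0716, 0.1428]
ee_rot: [3.13, 0.002, 0.002]
ft_force: [-1.0, -0.0, 0.1]
grip_width: 0.0002
```

Request:
apply_moves(
  series=[0,0,0,0.7,0,0.2,1,0,0,0,0.7,0,0.2,1,0,0,0,0.7,0,0.3,1,0,0,0,0.7,0,0.3,1,0,0,0,0.7,0,0.3,1,0,0,0,0.7,0,0.3,1,0,0,0,0.7,0,0.3,1,0,0,0,0.7,0,0.2,1],
)

```text
time: 17.0
position: [0.5319, -0.0717, 0.1666]
ee_rot: [3.129, -0.001, 0.002]
ft_force: [-0.1, 0.8, 0.5]
grip_width: -0.0003
```

Request:
apply_moves(
  series=[0,0,0,0.6,0,0,1,0,0,0,0.6,0,0,1,0,0,0,0.6,0,0,1,0,0,0,0.6,0,0,1,0,0,0,0.6,0,0,1,0,0,0,0.6,0,0,1,0,0,0,0.4,0,0,1,0,0,0,0,0,0,1],
)

```text
time: 18.0
position: [0.5749, -0.0716, 0.1662]
ee_rot: [3.129, -0.001, 0.002]
ft_force: [0.6, 0.8, -0.1]
grip_width: -0.0003
```

```bash
python3 - <<'E'
from h import *
s=readout.read_state();print(s["position"],s["ee_rot"],s["ft_force"])
im=vision.grab_frame("wrist")[:,:,::-1].copy();sc=vision.grab_frame("scene")[:,:,::-1].copy()
a=cv2.resize(im[20:320,130:380],(420,520),interpolation=cv2.INTER_CUBIC)
b=cv2.resize(sc[150:280,170:265],(380,520),interpolation=cv2.INTER_CUBIC)
cv2.imwrite("pics/w6.png",np.hstack([a,b]))
E
```

```text
[ 0.57494372 -0.07163933  0.16621778] [ 3.12948580e+00 -7.41211550e-04  2.27205561e-03] [ 0.61250465  0.78402269 -0.06355165]
```

View pics/w6.png

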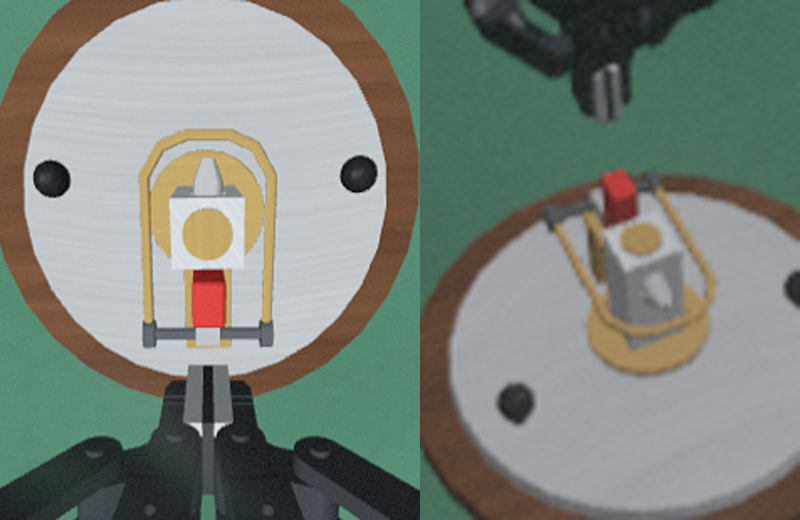

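Request:
apply_moves(
  series=[0,0,0,-1,0,2,1,0,0,0,-2,0,2,1,0,0,0,-2,0,2,1,0,0,0,-1,0,0,1,0,0,0,0,0,0,1,0,0,0,0,0,0,1,0,0,0,0,0,0,1,0,0,0,0,0,0,1],
)

```text
time: 19.1
position: [0.5113, -0.0716, 0.2305]
ee_rot: [3.129, -0.001, 0.002]
ft_force: [0.4, 0.4, -0.2]
grip_width: -0.0
```

```bash
python3 - <<'E'
from h import *
s=readout.read_state();print(s["position"],s["ee_rot"],s["ft_force"])
c=vision.calibration("wrist");im=vision.grab_frame("wrist")[:,:,::-1].copy();sc=vision.grab_frame("scene")[:,:,::-1].copy()
x0,y0,w,h=190,60,130,160
a=cv2.resize(im[y0:y0+h,x0:x0+w],None,fx=3.25,fy=3.25,interpolation=cv2.INTER_CUBIC)
X0,Y0,W,H=190,180,65,90
b=cv2.resize(sc[Y0:Y0+H,X0:X0+W],(375,520),interpolation=cv2.INTER_CUBIC)
M=np.array([.603,-.0723,.09])
for l,p in dict(gripfronttop=[0,0,.039],griprear=[-.02,0,.039],hinge=[-.038,.033,-.002],hinge2=[-.038,-.033,-.002],bar=[.056,0,-.002],sl=[0,.016,.02],sr=[0,-.016,.02],nose=[.046,0,-.002]).items():
    q=(w2px("wrist",M+p,c)-[x0,y0])*3.25;cv2.drawMarker(a,tuple(int(v) for v in q),(255,0,255),0,9,1)
    q=(w2px("scene",M+p)-[X0,Y0])*5.77;cv2.drawMarker(b,tuple(int(v) for v in q),(255,0,255),0,9,1)
cv2.imwrite("pics/w7.png",np.hstack([a,b]))
E
```

```text
[ 0.51127493 -0.07159447  0.23045759] [ 3.12916627e+00 -1.39887100e-03  2.29451806e-03] [ 0.40218515  0.39286611 -0.24011459]
```

View pics/w7.png

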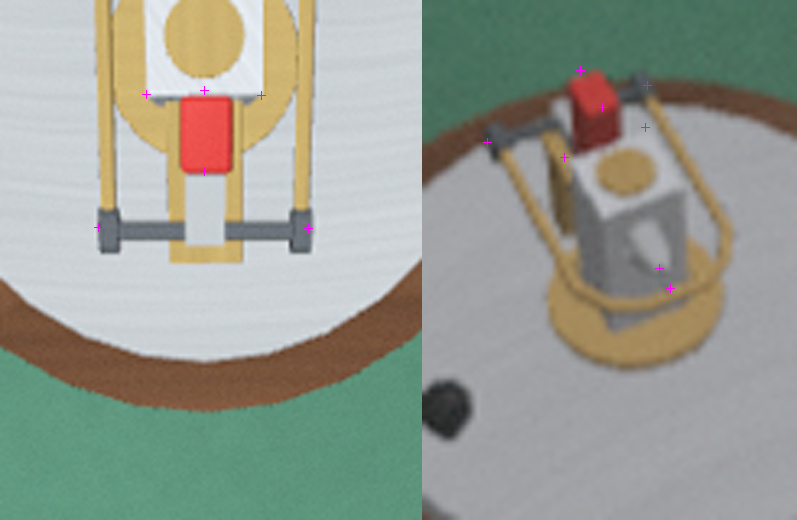

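```bash
python3 -c "
from h import *
print(manip.finish_job(), readout.read_state()['time'])"
```

```text
the job is handed in; nothing more can be done
the job is handed in; nothing more can be done
```

The red linchpin is in the sleeve's cross hole and its ring is swung forward, lying flat around the pin's end. I handed the job in with the arm withdrawn, at about 19 s of robot time.

- **Insertion:** I gripped the red grip on the table, carried it over and slid the pin in along the ledge. I regripped 5 mm further back so the fingers would clear the sleeve, then pushed until it stopped. It stopped at the expected home position with a steady force of about 4 N, while the ring was still swung back.
- **Ring:** With the fingers shut I pushed the cross bar forward past upright, and it snapped down over the sleeve. I then backed away upwards. Beyond the small readings seen throughout with the arm clear (under about 1 N), there was no force on the tool.
- **Last check (wrist and scene pictures):**
  - The rear edge of the grip was within 0.5 mm of the home prediction, the hinge about 1 mm behind it, and the nose sticks out beyond the sleeve as it should.
  - Two marks disagreed: the front edge of the grip's top appeared about 2 mm short, and the ring's bar about 4 mm off its predicted place in the coarse scene picture.
  - I put these down to picture error. I did not push again, so a gap of up to about 1 mm at the sleeve can't be ruled out.
- **Blue linchpin:** The arm never went near it. I did not check it again in the pictures.

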